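# Pin the tube clamp shut and hold it

## Robot

A 6-joint arm with a two-finger parallel gripper is mounted at the origin on a cart in front of the work surface, level with it; the furniture and walls round the work are solid. World frame = base frame: x ahead of the robot, y to its left, z up, the work surface at z = 0. Lengths are in m, angles in degrees, forces in N, time in s.
With the tool pointing down it reaches from about 0.25 to 0.725 m from the base axis. Payload 9.7 kg.
Tool frame: the origin (TCP) lies where the fingers leave the gripper's body, on its centre line; the fingertips stand 73 mm ahead of it and the grasp point (between the pads) lies 54 mm ahead of it; z points along the fingers, y is the line along which they close (so a half turn about z gives the same grasp; the last joint's range is limited). The gripper opens to 85 mm and grips with 20 to 120 N. Pads are 22 mm wide; open, the fingers measure 114 mm over their backs; the gripper's body (76 mm by 85 mm) begins 54 mm behind the grasp point. The pads swing forward as they close: fully open they stand 13 mm farther back than shut.
Start: joints at [-69.328, 4.979, 10.078, 95.1, 0, 90], TCP at [0.194, -0.515, 0.304] pointing down, gripper open.
Joint ranges: [-179.16, 179.16], [-48.56, 103.87], [-65.8, 70.77], [-126.05, 130.52], [-82.76, 87.17], [-180, 180]. Speed limits (degrees/s): [127.2, 127.2, 147.25, 180, 180, 180].

## Interface

Orientations are given as [roll, pitch, yaw] about the fixed x, y, z axes, in that order (R = Rz(yaw) Ry(pitch) Rx(roll)).
In Python, from workcell import sensors, imaging, bot gives the robot as it stands.
- The arm moves only by the tool apply_moves, never from a script. Its argument "rows" is a list of rows, each a list of 3 entries, a list of its own where there are three numbers: the shift along the tool's x, y, z in units of 10 cm (1.0 is 10 cm), then the turn, a rotation vector about the tool's x, y, z in units of 30 degrees (1.0 is 30 degrees), then the opening, from 0 (shut) to 1 (fully open). A call has 1 to 20 rows; each row is the pose to reach, as a shift and turn from the pose commanded when the call began, along the tool's axes at that moment; what a row does not reach only later rows make up. A row lasts 1/10 s, in which the tool goes at most 50 mm and 8.59 degrees, less where a joint would pass 70% of its speed; a pose out of reach is approached as far as the arm can. A call with a number of a shift or a turn outside -1 to 1 is refused whole. A call with a gripper value outside its range is refused whole. The fingers move at their own pace and stop on an object; "force" is the grip in N (left out, the last holds). Time passes only in rows, so rows that repeat a pose let the fingers close. It gives the time, the measured TCP pose, the force, the opening and the grip force at its end, in the units of the state.
- sensors.get_obs(): the state, without advancing time (a new reading comes with each control period).
- imaging.camera(name): name is "scene" or "top" or "wrist"; returns (picture, depth): 384x512x3 uint8, red, green, blue; 384x512 float32, m along the optical axis (not along the pixel's ray), 0 where there is no reading.
- imaging.get_calibration(name): a dict with "intrinsics" (3x3 intrinsics, pixels), "dist_coeffs" ([k1, k2, p1, p2, k3] as OpenCV has them; the pictures are not rectified), "world_from_camera" (4x4, takes a point from camera to world coordinates). Camera axes: x right, y down, z forward; pixel columns grow to the right and rows downward; lengths in m; the calibration is good to about 2 mm. A picture is of the moment at which its call begins: read the wrist's pose just before it. get_calibration takes no time and is no camera call; for the wrist camera it gives the pose at the moment of the call.
- bot.job_done(): hands the job in; it is judged then, once.
The state is a dict: "time": time; "q": joint angles; "qd": joint speeds; "joint_efforts": joint torques, N m; "ee_pos": TCP position; "tcp_rot": TCP orientation; "wrist_force": force on the tool from outside, world axes, zero at the start; "torque": the same for the moment, N m; "opening": finger opening in m; "grasp_force": force on a finger pad.
Only numpy, scipy, OpenCV 4.12 (cv2) and the standard library are available. Lean on these libraries where they do the work, as an engineer would, in place of code of your own. Each camera call takes 0.05 s, during which the arm holds its last target. There are 200 camera calls.

## Task

Close the open clamshell clamp over the gas sampling tube that lies in it, then take the pin that matches the clamp (blue head, like the blue front ear) from the grey holder and push it through the ear of the upper half into the hole of the lower half. The tube rests on a sprung saddle, so the upper half springs back a little: press the pin down until its collar holds the two halves fully shut, and finish like that, still holding the pin by its head and pressing. Leave the red pin in its holder, the tube in its cradle and the things standing around where they are.

Things in the scene. Friction and masses are not known exactly. Their poses are not given: they have to be found in the camera images.
- clamp: Clamshell tube clamp fixed to the bench, grey foot 160 x 90 mm. Origin on the bench under the tube's axis; z up, tube along y, hinge on the +x side (away from the robot), pin hole at x = -55 mm, y = 0. Lower half: pin block 44 x 44 mm, top at z = 41 mm, with a vertical hole 13 mm wide, 31 mm deep, 1.5 mm chamfer.
- lid (a joint): Angle of the upper half (lid, 160 g) about the hinge: 0 = fully shut, 1.57 = upright; grows as it opens up and away from the robot. A stiff hinge (friction 0.12 N m) keeps it where it is left. Pushed down and let go it rests on the tube at 0.06 to 0.09 (the sprung saddle under the tube gives by 4 mm); 6 to 8 N straight down at the pin hole shuts it.
- clamp_hinge (a point): Middle of the hinge axis, fixed: 45 mm in +x, 46 mm up from the clamp's origin; axis along the clamp's y. Lid when shut: flat aluminium top plate, 66 mm along y, from the hinge to 77 mm toward -x, outer face 16 mm above the axis; in front of it a lower blue ear, 44 mm along y, 8 mm thick, upper face 4 mm above the axis, 76 to 124 mm from the axis, its 13 mm hole at 100 mm.
- clamp_hole (a point): Centre of the mouth of the hole in the lower half's pin block, fixed, 41 mm above the bench; axes as the clamp's. With the lid shut the ear's hole is right above it, the ear's upper face 50 mm above the bench; with the lid resting on the tube the ear's hole is up to 9 mm higher, tilted by the lid angle, still over this one within 1 mm.
- tube_mid (a point): Middle of the grey steel gas sampling tube, 22 mm thick, 163 mm long, 280 g, that lies loose in the cradle along the clamp's y.
- holder: Fixed grey plastic block, 56 x 150 x 40 mm high (x, y, z), origin on the bench under its middle; two 16.5 mm holes in its top at y = +45 and -45 mm, in which the two pins stand upright, either one in either hole.
- pin_blue_head (a point): Centre of the blue head of the loose upright pin that fits the clamp (60 g). Head: round knob 20 mm across, 26 mm high. Below it a steel collar 26 mm across, 5 mm thick, whose underside (18 mm below this point) rests on the holder; below that a steel shank 10 mm thick, 30 mm long, its last 6 mm tapered. z points up along the pin.
- pin_blue_tip (a point): Lower tip of the blue pin's shank, 48 mm below the head's centre on the pin's axis.
- pin_red_head (a point): Centre of the red head of the other pin: same head and collar, shank 15 mm thick, too thick for the clamp's holes. To be left in the holder.
- timer_mid (a point): Sand timer with green ends, 42 x 42 x 104 mm, standing; this point is its middle. Bystander.
- vial_blue_mid (a point): Glass vial with a blue cap, the one nearest the robot, 28 mm across, 58 mm high, standing; this point is its middle. Bystander.
- vial_white_mid (a point): Glass vial with a white cap, 28 mm across, 58 mm high, standing; this point is its middle. Bystander.
- pin_blue: The blue pin as a whole; origin on its axis at the underside of the collar (18 mm below the head's centre).

How it is judged:
By the outcome, as a careful person would: the job done as asked, in the order asked, and still so for the second after the job is handed in, while the arm keeps its last pose, push and grip.
It also fails if it takes over 51 s, if anything falls off the work surface, if the arm or the gripper's body presses on something with over 40 N, if the wrist force passes 120 N, or if a joint passes its speed limit or range.

## Working session

There is one attempt and no reset: what is moved stays moved. The work goes in short steps, Python scripts to look and compute and a tool call to move; the robot and the scene stay as the last step left them, time stands still between calls to the robot, and variables do not carry over. Pictures are saved under pics/ and viewed, at most 12 in all, crops included, and the job is handed in when it is done.

Besides the shell and the picture viewer there is one more tool, called after "Emit:" as name([rows], argument=value, ...), one row to a line, values as JSON. apply_moves: Moves the arm, as the interface text tells. Its arguments: {"type":"object","properties":{"rows":{"type":"array"},"force":{"type":"number"}},"required":["rows"]}

```bash
ls; mkdir -p pics; cat > h.py <<'E'
import numpy as np, cv2
from workcell import sensors, imaging, bot
def shot(n,save=None):
    c=imaging.get_calibration(n); p,d=imaging.camera(n)
    if save: cv2.imwrite(f'pics/{save}.png',cv2.cvtColor(p,cv2.COLOR_RGB2BGR)); np.savez(f'pics/{save}.npz',p=p,d=d,K=c['intrinsics'],D=c['dist_coeffs'],T=c['world_from_camera'])
    return p,d,c
def load(s):
    z=np.load(f'pics/{s}.npz'); return z['p'],z['d'],dict(intrinsics=z['K'],dist_coeffs=z['D'],world_from_camera=z['T'])
def ray(c,uv):
    K,D,T=[np.array(c[k],float) for k in('intrinsics','dist_coeffs','world_from_camera')]
    n=cv2.undistortPoints(np.array(uv,float).reshape(-1,1,2),K,D).reshape(-1,2)
    r=np.c_[n,np.ones(len(n))]@T[:3,:3].T
    return T[:3,3],r
def plane(c,uv,z):
    o,r=ray(c,uv); return o+r*((z-o[2])/r[:,2])[:,None]
def cloud(d,c):
    v,u=np.mgrid[:d.shape[0],:d.shape[1]]
    o,r=ray(c,np.c_[u.ravel(),v.ravel()]); return (o+r*d.ravel()[:,None]).reshape(*d.shape,3)
def tri(c1,uv1,c2,uv2):
    o1,r1=ray(c1,uv1);o2,r2=ray(c2,uv2);a,b=r1[0],r2[0]
    s=np.linalg.lstsq(np.c_[a,-b],o2-o1,rcond=None)[0]
    p,q=o1+a*s[0],o2+b*s[1]; return (p+q)/2,np.linalg.norm(p-q)
E
python3 - <<'E'
from h import *
import cv2
ps=[shot(n,n+'0')[0] for n in('scene','top')]
o=sensors.get_obs(); print(o)
print({n:np.round(imaging.get_calibration(n)['world_from_camera'],3).tolist() for n in('scene','top','wrist')})
E
```

```text
pics
{'time': 0.1, 'q': array([-6.93273827e+01,  5.00625935e+00,  1.00386175e+01,  9.51001255e+01,
       -1.74501640e-03,  8.99999758e+01]), 'qd': array([-0.03172737, -0.10030086,  0.05851673,  0.01994267,  0.07881866,
       -0.10064519]), 'joint_efforts': array([ 8.55846133e-05, -5.21559155e+01,  4.65654802e+01,  1.59850053e-02,
       -3.37974973e-05,  2.92357562e-06]), 'ee_pos': array([ 0.19411384, -0.51446914,  0.30326676]), 'tcp_rot': array([-1.79932233e+02,  1.74498657e-03,  2.06726435e+01]), 'wrist_force': array([ 1.36092026, -0.30103565, -0.12741847]), 'torque': array([-0.03041747, -0.00466519,  0.01049315]), 'grasp_force': 0.0, 'opening': 0.08568255968629176}
{'scene': [[-0.889, -0.31, 0.337, 0.136], [-0.458, 0.625, -0.632, 0.616], [-0.015, -0.716, -0.698, 0.835], [0.0, 0.0, 0.0, 1.0]], 'top': [[0.024, -0.997, 0.069, 0.43], [-1.0, -0.024, -0.011, -0.055], [0.013, -0.069, -0.998, 1.142], [0.0, 0.0, 0.0, 1.0]], 'wrist': [[0.354, -0.896, -0.269, 0.262], [-0.935, -0.34, -0.1, -0.49], [-0.002, 0.287, -0.958, 0.372], [0.0, 0.0, 0.0, 1.0]]}
```

View pics/scene0.png

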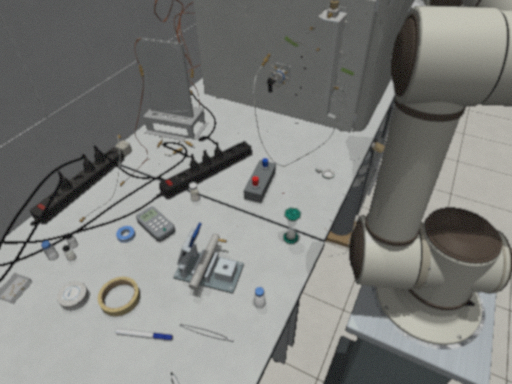

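View pics/top0.png

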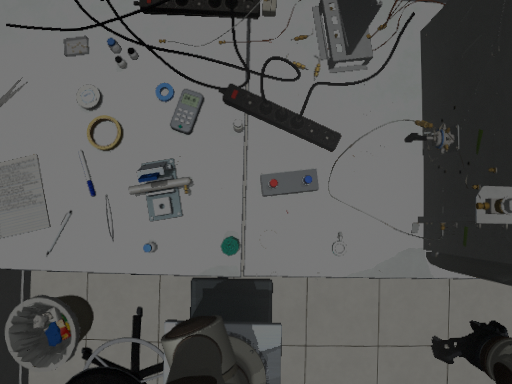

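The scene view shows the clamp at about (212,265), with its lid upright, and the holder at (260,180), with the blue pin at (265,162) and the red at (255,182). In the top view the pin-block hole is at (162,206), the tube at (160,187), the lid at (155,172), the blue pin at (308,180) and the red at (274,183). The bystanders are the timer (230,245), the blue vial (149,247) and the white vial (239,125).

```bash
cat >> h.py <<'E'
def blob(p,box,lo,hi,all=False):
    x0,y0,x1,y1=box; h=cv2.cvtColor(p,cv2.COLOR_RGB2HSV)
    m=cv2.inRange(h,lo,hi); k=np.zeros_like(m); k[y0:y1,x0:x1]=m[y0:y1,x0:x1]
    n,l,s,c=cv2.connectedComponentsWithStats(k)
    i=1+np.argmax(s[1:,4]); return c[i],s[i],l==i
BL=((100,110,40),(130,255,255)); RD=((165,110,40),(180,255,255)); RD2=((0,130,60),(8,255,255))
E
python3 - <<'E'
from h import *
s,ds,cs=load('scene0'); t,dt,ct=load('top0')
S=cloud(ds,cs);T=cloud(dt,ct)
for n,bs,bt,col in(('blue',(255,150,275,175),(298,170,320,192),BL),('red',(245,172,265,192),(264,174,284,192),RD2),('vialb',(250,283,270,300),(140,238,160,256),BL)):
    a,sa,ma=blob(s,bs,*col); b,sb,mb=blob(t,bt,*col)
    print(n,a,sa,b,sb,tri(cs,a,ct,b),np.median(S[ma],0),np.median(T[mb],0))
for n,uv in(('hole',(162,206)),('timer',(230,245)),('vw',(239,125)),('hold',(289,182)),('tube',(160,187))):
    print(n,T[uv[1],uv[0]])
# above-bench points in holder & clamp regions
for n,b in(('holder',(255,165,322,200)),('clamp',(120,150,205,225))):
    q=T[b[1]:b[3],b[0]:b[2]].reshape(-1,3)
    for lo,hi in((.002,.02),(.03,.05),(.05,.2)):
        w=q[(q[:,2]>lo)&(q[:,2]<hi)]
        if len(w)>5:
            r=cv2.minAreaRect(w[:,:2].astype(np.float32)); print(n,lo,hi,len(w),np.round(w.mean(0),4),r)
E
```

```text
blue [264.91666667 162.30555556] [263 159   5   8  36] [307.91304348 179.        ] [304 176   8   7  46] (array([ 0.54062374, -0.21588362,  0.05684991]), np.float64(0.0012987220511480727)) [ 0.53560229 -0.20636123  0.06735532] [ 0.53978713 -0.21388832  0.0695853 ]
red [254.94285714 180.        ] [252 177   6   8  35] [273.1627907  182.55813953] [270 179   7   8  43] (array([ 0.52876909, -0.12466644,  0.06141608]), np.float64(0.0008934265254958671)) [ 0.52527672 -0.11799151  0.06909788] [ 0.52752847 -0.12368835  0.06976   ]
vialb [259.         291.33333333] [256 288   7   8  42] [146.95652174 247.60869565] [143 244   8   8  46] (array([0.35210202, 0.19902432, 0.05269048]), np.float64(0.0007671128208479648)) [0.35110441 0.20148783 0.0582158 ] [0.35199083 0.19763197 0.05785914]
hole [0.46272825 0.17203865 0.01084714]
timer [ 0.3679741  -0.01827626  0.10459358]
vw [ 0.68002669 -0.0317627   0.05522004]
hold [ 0.53378926 -0.16799704  0.03874503]
tube [0.51118483 0.17105288 0.05137063]
holder 0.002 0.02 158 [ 0.5333 -0.1624  0.0047] ((0.537272572517395, -0.16932860016822815), (0.09369829297065735, 0.1817636638879776), 1.3652305603027344)
holder 0.03 0.05 1085 [ 0.5339 -0.1677  0.0394] ((0.5343998670578003, -0.16843053698539734), (0.056093476712703705, 0.15057699382305145), 7.777965545654297)
holder 0.05 0.2 112 [ 0.5335 -0.1684  0.0681] ((0.5342645645141602, -0.16782882809638977), (0.02042761817574501, 0.10950057208538055), 7.321530342102051)
clamp 0.002 0.02 1192 [0.5004 0.1681 0.0071] ((0.5156316161155701, 0.17672543227672577), (0.2036297619342804, 0.23264530301094055), 1.6634552478790283)
clamp 0.03 0.05 661 [0.4941 0.1673 0.0415] ((0.5115765333175659, 0.17044244706630707), (0.1281634271144867, 0.1330769658088684), 51.369449615478516)
clamp 0.05 0.2 795 [0.5333 0.1774 0.0898] ((0.5379868745803833, 0.1749272346496582), (0.08255930244922638, 0.15875960886478424), 2.524214267730713)
```

Emit:
apply_moves([
  [[0.5,-0.5,0],[0,0,0.35],1],
  [[1,-1,0],[0,0,0.69],1],
  [[1,-1,0],[0,0,0.69],1],
  [[1,-1,0],[0,0,0.69],1],
])

```text
time: 0.5
ee_pos: [0.2536, -0.3824, 0.3044]
tcp_rot: [-180.0, -0.0, 0.0]
wrist_force: [1.1, -0.1, 0.5]
opening: 0.0855
grasp_force: 0.0
```

Emit:
apply_moves([
  [[0.5,-0.45,0],[0,0,0],1],
  [[1,-0.9,0],[0,0,0],1],
  [[1,-0.9,0],[0,0,0],1],
])

```text
time: 0.8
ee_pos: [0.3537, -0.2945, 0.3037]
tcp_rot: [-180.0, -0.0, 0.0]
wrist_force: [-0.6, -1.4, 0.1]
opening: 0.0852
grasp_force: 0.0
```

Emit:
apply_moves([
  [[0.5,-0.45,0],[0,0,0],1],
  [[1,-0.9,0],[0,0,0],1],
  [[1,-0.9,0],[0,0,0],1],
  [[1,-0.9,0],[0,0,0],1],
])

```text
time: 1.2
ee_pos: [0.4549, -0.2037, 0.3029]
tcp_rot: [-179.9, 0.0, 0.2]
wrist_force: [-1.0, 0.2, 0.0]
opening: 0.0856
grasp_force: 0.0
```

```bash
python3 - <<'E'
from h import *
o=sensors.get_obs(); print(o['time'],o['ee_pos'],o['tcp_rot'],o['wrist_force'])
shot('wrist','w1')
E
```

```text
1.2 [ 0.45485438 -0.20368011  0.30288687] [-1.79946301e+02  4.60745762e-02  2.32927410e-01] [-0.99018195  0.16079791  0.03554761]
```

View pics/w1.png

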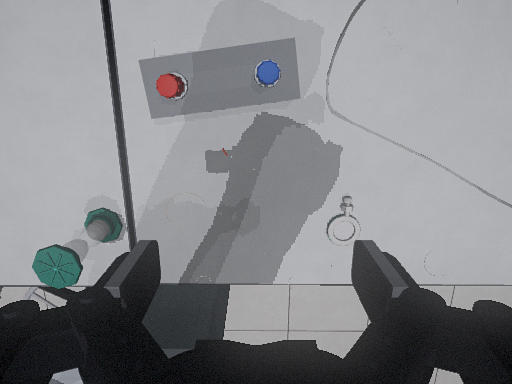

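The wrist view has the blue head at (268,72), the red at (170,85) on the holder, and the timer top at (57,265). I'll take a second view on the way to the clamp.

Emit:
apply_moves([
  [[0.1,-0.5,0],[0,0,0],1],
  [[0.2,-1,0],[0,0,0],1],
  [[0.2,-1,0],[0,0,0],1],
  [[0.2,-1,0],[0,0,0],1],
])

```text
time: 1.65
ee_pos: [0.4723, -0.1059, 0.3039]
tcp_rot: [180.0, 0.0, 0.1]
wrist_force: [0.7, -0.3, 0.0]
opening: 0.0852
grasp_force: 0.0
```

```bash
python3 - <<'E'
from h import *
o=sensors.get_obs(); print(o['time'],o['ee_pos'],np.abs(o['qd']).max())
shot('wrist','w2')
E
```

```text
1.65 [ 0.47234055 -0.10588492  0.3038767 ] 2.2550089420658015
```

Emit:
apply_moves([
  [[-0.2,-0.5,0],[0,0,0],1],
  [[-0.4,-1,0],[0,0,0],1],
  [[-0.4,-1,0],[0,0,0],1],
])

```text
time: 2.0
ee_pos: [0.4311, -0.0048, 0.3043]
tcp_rot: [-180.0, -0.0, -0.0]
wrist_force: [0.9, -0.5, 0.3]
opening: 0.0854
grasp_force: 0.0
```

Emit:
apply_moves([
  [[0,-0.5,0],[0,0,0],1],
  [[0,-1,0],[0,0,0],1],
  [[0,-1,0],[0,0,0],1],
  [[0,-1,0],[0,0,0],1],
])

```text
time: 2.4
ee_pos: [0.4364, 0.0305, 0.3037]
tcp_rot: [-178.0, 0.1, 3.2]
wrist_force: [-0.9, 0.0, -0.2]
opening: 0.0856
grasp_force: 0.0
```

```bash
python3 - <<'E'
from h import *
o=sensors.get_obs(); print(o['time'],o['ee_pos'],np.abs(o['qd']).max())
shot('wrist','w3')
E
```

```text
2.4 [0.43640985 0.03053906 0.30367945] 1.4429763227828174
```

Emit:
apply_moves([
  [[0,-0.5,0],[0,0,0],1],
  [[0,-0.8,0],[0,0,0],1],
  [[0,-0.8,0],[0,0,0],1],
  [[0,-0.8,0],[0,0,0],1],
])

```text
time: 2.85
ee_pos: [0.4372, 0.0635, 0.3064]
tcp_rot: [-176.1, 0.1, 6.4]
wrist_force: [0.2, -0.4, -0.1]
opening: 0.0851
grasp_force: 0.0
```

```bash
python3 - <<'E'
from h import *
o=sensors.get_obs(); print(o['time'],o['ee_pos'],np.abs(o['qd']).max())
shot('wrist','w4')
a=np.hstack([cv2.imread('pics/w3.png')[:,112:512],cv2.imread('pics/w4.png')[:,56:456]]); cv2.imwrite('pics/w34.png',a)
E
```

```text
2.85 [0.43720573 0.06350251 0.30641991] 0.6082569019803794
```

View pics/w34.png

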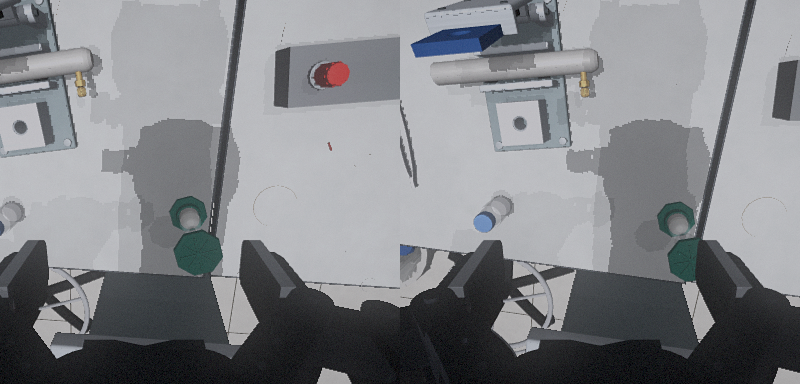

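```bash
python3 - <<'E'
from h import *
o=sensors.get_obs(); print(o['q'].round(1),o['ee_pos'],o['tcp_rot'])
E
```

```text
[  6.4  -9.6  -3.8  95.9   3.9 179.9] [0.43713837 0.06345893 0.30640048] [-1.76090331e+02  1.22372768e-01  6.44104288e+00]
```

The pictures show that the last joint is at its limit (q6 = 180), so yaw must be at least about q1. I'll use a yaw of about 25° at the clamp. In the w4 half the block's hole is at (520,124), giving about (176,124) in w4. The blue ear stands up at (457,40), and the blue vial is at (485,222).

```bash
cat >> h.py <<'E'
def hole(p,box):
    x0,y0,x1,y1=box; g=cv2.GaussianBlur(cv2.cvtColor(p,cv2.COLOR_RGB2GRAY),(3,3),0)[y0:y1,x0:x1]
    _,m=cv2.threshold(g,0,255,cv2.THRESH_BINARY_INV+cv2.THRESH_OTSU)
    n,l,s,c=cv2.connectedComponentsWithStats(m); ctr=np.array([(x1-x0)/2,(y1-y0)/2])
    i=1+np.argmin(np.linalg.norm(c[1:]-ctr,axis=1)); return c[i]+[x0,y0],s[i]
E
python3 - <<'E'
from h import *
W={i:load(f'w{i}') for i in(1,2,3,4)}
b={}
for i,box in((1,(245,50,290,95)),(2,(300,0,460,130))):
    c,s,m=blob(W[i][0],box,*BL); b[i]=c; P=cloud(W[i][1],W[i][2]); print('blue',i,c,s,np.median(P[m],0))
    q=P[m]; q=q[q[:,2]>.067]; print(' top face centre',(q[:,:2].max(0)+q[:,:2].min(0))/2,q[:,2].mean(), plane(W[i][2],c,.066))
print('tri blue',tri(W[1][2],b[1],W[2][2],b[2]))
h3,s3=hole(W[3][0],(112,108,152,148)); h4,s4=hole(W[4][0],(158,106,194,142))
print(h3,s3,h4,s4,'tri hole',tri(W[3][2],h3,W[4][2],h4),plane(W[3][2],h3,.041),plane(W[4][2],h4,.041))
T=cloud(W[4][1],W[4][2]); p=W[4][0]
q=T[90:160,140:240].reshape(-1,3); w=q[abs(q[:,2]-.041)<.004]; 
print('block top',len(w),w.mean(0),cv2.minAreaRect(w[:,:2].astype(np.float32)))
# tube: top line
q=T[40:95,70:250].reshape(-1,3); w=q[(q[:,2]>.045)&(q[:,2]<.062)&(q[:,0]<.545)]
print('tube',len(w),w.mean(0),w[:,2].max(),cv2.minAreaRect(w[:,:2].astype(np.float32)), cv2.fitLine(w[:,:2].astype(np.float32),cv2.DIST_HUBER,0,.01,.01).ravel())
# ear
c,s,m=blob(p,(50,10,160,80),*BL); e=T[m]; e=e[e[:,2]>.02]
print('ear',c,s,np.percentile(e,[2,50,98],axis=0))
S,ds,cs=load('scene0'); P=cloud(ds,cs); c,s,m=blob(S,(180,215,210,260),*BL); print('scene ear',c,s,np.percentile(P[m],[2,50,98],axis=0))
E
```

```text
blue 1 [267.8392435   72.04491726] [256  60  25  25 423] [ 0.53966522 -0.21484978  0.06989067]
 top face centre [ 0.53921529 -0.21458919] 0.06989866084869138 [[ 0.5397972  -0.21491958  0.066     ]]
blue 2 [375.78172589  92.6928934 ] [365  81  23  25 394] [ 0.53986952 -0.21410013  0.06992226]
 top face centre [ 0.53973112 -0.16592215] 0.07148627877110388 [[ 0.54004313 -0.21550622  0.066     ]]
tri blue (array([ 0.53990201, -0.21489431,  0.06763846]), np.float64(0.000343229767934711))
[132.01388889 126.59027778] [ 14  12  13  14 144] [175.54477612 123.        ] [ 12  11  12  13 134] tri hole (array([0.46129077, 0.16780116, 0.03677995]), np.float64(0.00028853293068837536)) [[0.46203913 0.16606983 0.041     ]] [[0.46175791 0.1665383  0.041     ]]
block top 1738 [0.46198273 0.1668572  0.04004762] ((0.46704432368278503, 0.17306183278560638), (0.058270931243896484, 0.05431940779089928), 11.687824249267578)
tube 3916 [0.51509791 0.16964114 0.05081976] 0.05525718552900183 ((0.5118148326873779, 0.17486721277236938), (0.040805213153362274, 0.15947286784648895), 5.499142169952393) [ 0.16338225 -0.98656285  0.5150979   0.16964114]
ear [113.00053908  40.55202156] [  67   24   92   33 1855] [[0.51492563 0.15683423 0.12190587]
 [0.52502833 0.17520979 0.16091778]
 [0.53960566 0.19928341 0.16427064]]
scene ear [195.20454545 233.06818182] [190 224  11  22  44] [[0.46127238 0.16248385 0.13347416]
 [0.51902963 0.18953363 0.16281413]
 [0.52525067 0.26132597 0.25930876]]
```

Emit:
apply_moves([
  [[0,0,0],[0,0,-0.28],0],
  [[0,0,0],[0,0,-0.56],0],
  [[0,0,0],[0,0,-0.83],0],
  [[0,0,0],[0,0,-0.83],0],
  [[0,0,0],[0,0,-0.83],0],
], force=30)

```text
time: 3.4
ee_pos: [0.4371, 0.0634, 0.3065]
tcp_rot: [-176.4, -1.5, 31.0]
wrist_force: [0.8, -0.0, -0.6]
opening: 0.0125
grasp_force: 0.0
```

```bash
cat >> h.py <<'E'
from scipy.spatial.transform import Rotation as Ro
def go(pos,yaw,o=None):
    o=o or sensors.get_obs(); R=Ro.from_euler('xyz',o['tcp_rot'],degrees=True)
    G=Ro.from_euler('xyz',[180,0,yaw],degrees=True)
    return (R.inv().apply(np.array(pos)-o['ee_pos'])/.1).round(3),((R.inv()*G).as_rotvec(degrees=True)/30).round(3)
H=np.array([.5607,.1828,.046]); X=np.array([.987,.163,0]); Z=np.array([0,0,1.])
E
python3 - <<'E'
from h import *
print(go(H+.035*X+(.256)*Z,25)); print(go([.4371,.0634,.3065],25))
E
```

```text
(array([ 1.998, -0.25 ,  0.115]), array([-0.123, -0.045,  0.203]))
(array([0., 0., 0.]), array([-0.123, -0.045,  0.203]))
```

Emit:
apply_moves([
  [[0.5,-0.06,0],[-0.06,-0.02,0.1],0],
  [[1,-0.12,0.06],[-0.12,-0.045,0.2],0],
  [[1,-0.12,0.06],[-0.12,-0.045,0.2],0],
  [[1,-0.12,0.06],[-0.12,-0.045,0.2],0],
])

```text
time: 3.8
ee_pos: [0.5165, 0.1269, 0.3025]
tcp_rot: [-179.9, 0.2, 25.3]
wrist_force: [-0.5, 0.2, -0.0]
opening: -0.0003
grasp_force: 0.0
```

```bash
python3 - <<'E'
from h import *
print(go(H+.035*X+(.256)*Z,25), sensors.get_obs()['tcp_rot'])
E
```

```text
(array([ 0.975, -0.221,  0.003]), array([-0.004,  0.005,  0.009])) [-1.79875327e+02  1.59508650e-01  2.52730971e+01]
```

Emit:
apply_moves([
  [[0.5,-0.11,0],[0,0,0],0],
  [[0.97,-0.22,0],[0,0,0],0],
  [[0.97,-0.22,0],[0,0,0],0],
  [[0.97,-0.22,0],[0,0,0],0],
])

```text
time: 4.2
ee_pos: [0.5944, 0.1873, 0.3035]
tcp_rot: [-179.9, 0.1, 25.3]
wrist_force: [-0.7, -0.2, 0.1]
opening: 0.0001
grasp_force: 0.0
```

Emit:
apply_moves([
  [[0,0,0.4],[0,0,0],0],
  [[0,0,0.8],[0,0,0],0],
  [[0,0,0.8],[0,0,0],0],
  [[0,0,0.8],[0,0,0],0],
])

```text
time: 4.6
ee_pos: [0.5935, 0.1868, 0.2265]
tcp_rot: [-179.9, -0.1, 25.3]
wrist_force: [0.4, -0.4, 1.3]
opening: -0.0001
grasp_force: 0.0
```

```bash
python3 - <<'E'
from h import *
o=sensors.get_obs();print(go(H+.035*X+(.068+.073)*Z,25),o['tcp_rot'],o['wrist_force'])
for u,w in((-.0025,.062),(-.0189,.0591),(-.033,.0526),(-.045,.0428),(-.0541,.0303),(-.0589,.0196),(-.06,.017)):
    print(go(H+(u+.012)*X+(w+.073)*Z,25)[0])
shot('scene','s1'); cv2.imwrite('pics/s1c.png',cv2.resize(cv2.imread('pics/s1.png')[190:310,140:300],None,fx=4,fy=4))
E
```

```text
(array([ 0.022, -0.007,  0.395]), array([-0.003, -0.003,  0.009])) [-1.79919346e+02 -9.31812918e-02  2.52759684e+01] [ 0.36330899 -0.38695939  1.27583489]
[-0.223 -0.077  0.455]
[-0.381 -0.122  0.483]
[-0.517 -0.161  0.548]
[-0.632 -0.193  0.646]
[-0.72  -0.218  0.771]
[-0.767 -0.231  0.878]
[-0.777 -0.234  0.904]
```

View pics/s1c.png

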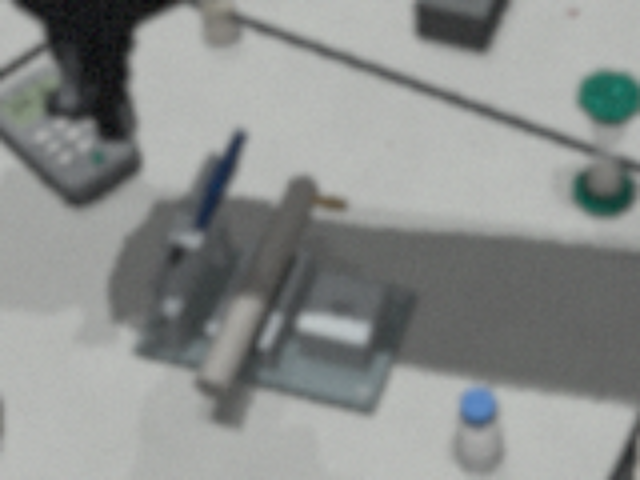

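The crop shows the shut fingers behind the lid at about (90,110), clear of it, with the lid (ear at (220,180)) leaning toward the tube. Next I swing the lid over along its arc.

Emit:
apply_moves([
  [[0.02,0,0.2],[0,0,0],0],
  [[0.02,0,0.4],[0,0,0],0],
  [[0.02,0,0.4],[0,0,0],0],
  [[-0.1,-0.04,0.43],[0,0,0],0],
  [[-0.22,-0.08,0.455],[0,0,0],0],
  [[-0.3,-0.1,0.47],[0,0,0],0],
  [[-0.38,-0.12,0.485],[0,0,0],0],
  [[-0.45,-0.14,0.515],[0,0,0],0],
  [[-0.52,-0.16,0.55],[0,0,0],0],
  [[-0.58,-0.18,0.6],[0,0,0],0],
  [[-0.63,-0.19,0.65],[0,0,0],0],
  [[-0.68,-0.205,0.71],[0,0,0],0],
  [[-0.72,-0.22,0.77],[0,0,0],0],
  [[-0.745,-0.225,0.82],[0,0,0],0],
  [[-0.765,-0.23,0.86],[0,0,0],0],
  [[-0.765,-0.23,0.86],[0,0,0],0],
])

```text
time: 6.25
ee_pos: [0.5153, 0.1759, 0.1376]
tcp_rot: [-179.9, -0.0, 25.4]
wrist_force: [1.0, 0.3, 0.6]
opening: -0.0004
grasp_force: 0.4
```

```bash
python3 - <<'E'
from h import *
o=sensors.get_obs();print(o['ee_pos'],o['tcp_rot'],o['wrist_force'],o['q'].round(1))
print(go(H+(-.06+.012)*X+(.017+.073)*Z,25)[0])
shot('scene','s2'); cv2.imwrite('pics/s2c.png',cv2.resize(cv2.imread('pics/s2.png')[190:310,140:300],None,fx=4,fy=4))
E
```

```text
[0.51526246 0.17593663 0.13764439] [-1.79908716e+02 -5.82899482e-03  2.53520440e+01] [1.03990615 0.3055894  0.55482166] [ 1.880e+01  4.300e+00 -9.100e+00  7.670e+01  1.000e-01  1.735e+02]
[-0.022  0.     0.016]
```

View pics/s2c.png

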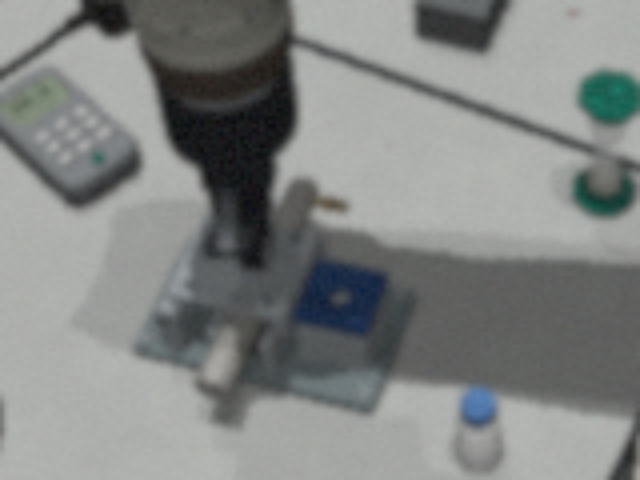

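The lid lies over the tube, with the blue ear at (340,298) over the block. I'll press a little more to be sure it is seated, then rise for a look from the wrist.

Emit:
apply_moves([
  [[-0.02,0,0.02],[0,0,0],0],
  [[-0.02,0,0.04],[0,0,0],0],
  [[-0.02,0,0.05],[0,0,0],0],
])

```text
time: 6.6
ee_pos: [0.5138, 0.1754, 0.1346]
tcp_rot: [-179.9, -0.1, 25.4]
wrist_force: [-4.6, 0.6, 16.6]
opening: -0.0002
grasp_force: 8.2
```

Emit:
apply_moves([
  [[0,0,-0.2],[0,0,0],0],
  [[0,0,-0.6],[0,0,0],0],
  [[0,0,-0.9],[0,0,0],0.3],
  [[0,0,-1],[0,0,0],0.5],
  [[0,0,-1],[0,0,0],0.5],
])

```text
time: 7.1
ee_pos: [0.514, 0.1751, 0.2342]
tcp_rot: [-179.9, -0.1, 25.4]
wrist_force: [-0.2, -0.3, -0.4]
opening: 0.0423
grasp_force: 0.0
```

Emit:
apply_moves([
  [[-0.5,0.1,-0.3],[0,0,0],0.5],
  [[-0.8,0.1,-0.6],[0,0,0],0.5],
  [[-0.8,0.1,-0.6],[0,0,0],0.5],
  [[-0.8,0.1,-0.6],[0,0,0],0.5],
])

```text
time: 7.5
ee_pos: [0.4454, 0.1313, 0.2925]
tcp_rot: [-179.9, -0.0, 25.3]
wrist_force: [1.1, -0.1, 0.0]
opening: 0.0424
grasp_force: 0.0
```

```bash
python3 - <<'E'
from h import *
o=sensors.get_obs();print(o['time'],o['ee_pos'],o['tcp_rot'],np.abs(o['qd']).max())
shot('wrist','w5')
E
```

```text
7.5 [0.44535786 0.13133799 0.29251377] [-1.79910651e+02 -3.23320237e-02  2.53274153e+01] 2.2855771751404124
```

View pics/w5.png

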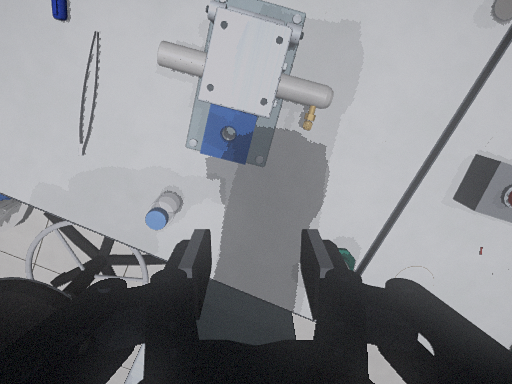

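The wrist view shows the lid resting over the tube. The blue ear is at (227,130) with its hole at (229,133), and the tube is still in place. I'll take a second view on the way to the pin.

Emit:
apply_moves([
  [[-0.19,0.4,0],[0,0,0],0.5],
  [[-0.38,0.81,0],[0,0,0],0.5],
  [[-0.38,0.81,0],[0,0,0],0.5],
  [[-0.38,0.81,0],[0,0,0],0.5],
])

```text
time: 7.95
ee_pos: [0.4463, 0.0415, 0.291]
tcp_rot: [-179.8, 0.1, 25.2]
wrist_force: [0.0, 0.2, 0.3]
opening: 0.0426
grasp_force: 0.0
```

```bash
python3 - <<'E'
from h import *
o=sensors.get_obs();print(o['time'],o['ee_pos'],o['tcp_rot'],np.abs(o['qd']).max())
shot('wrist','w6')
U=[]
for n in('w5','w6'):
    p,d,c=load(n); b,s,m=blob(p,(60,40,300,170),*BL); P=cloud(d,c); e=P[m]; print(n,b,s)
    m2=m.astype(np.uint8); ys,xs=np.where(m); 
    full=cv2.fillConvexPoly(np.zeros_like(m2),cv2.convexHull(np.c_[xs,ys].astype(np.int32)),1)
    k=cv2.morphologyEx(((full==1)&(m2==0)).astype(np.uint8),cv2.MORPH_OPEN,np.ones((3,3)))
    nn,l,st,ct=cv2.connectedComponentsWithStats(k); i=1+np.argmin(np.linalg.norm(ct[1:]-b,axis=1)); U.append((c,ct[i])); print(' hole',ct[i],st[i],plane(c,ct[i],.055))
    A=np.c_[e[:,:2],np.ones(len(e))]; f=np.linalg.lstsq(A,e[:,2],rcond=None)[0]; print(' ear z plane',f,e[:,2].mean(), 'tilt',-f[:2]@X[:2],'z at hole',f@[.462,.167,1])
print(tri(*U[0],*U[1]))
print(go([.540,-.2148,.2],8))
E
```

```text
7.95 [0.44626078 0.04153041 0.29098505] [-1.79839728e+02  1.37266083e-01  2.52307518e+01] 2.165735476956884
w5 [227.15537849 132.58416335] [ 201  104   56   60 2008]
 hole [228.7287234  133.86170213] [221 127  16  16 188] [[0.46198646 0.16641348 0.055     ]]
 ear z plane [ 0.34982028 -0.07915895 -0.09000178] 0.058624220422121044 tilt -0.3323697026047951 z at hole 0.058395642005562756
w6 [135.67118915  90.81963288] [ 108   59   58   65 2506]
 hole [136.48502994  91.28143713] [130  85  14  14 167] [[0.46187616 0.16686556 0.055     ]]
 ear z plane [ 0.20661544 -0.59455044  0.06172321] 0.05820537853312133 tilt -0.10701771898692447 z at hole 0.05788961920730519
(array([0.46217962, 0.16638698, 0.05652175]), np.float64(0.00010118933397790072))
(array([-0.25 ,  2.727,  0.906]), array([-0.005,  0.004,  0.577]))
```

Emit:
apply_moves([
  [[-0.04,0.45,0.15],[0,0,0],0.6],
  [[-0.08,0.91,0.3],[0,0,0],0.6],
  [[-0.08,0.91,0.3],[0,0,0],0.6],
])

```text
time: 8.3
ee_pos: [0.4785, -0.0456, 0.2593]
tcp_rot: [-179.8, 0.2, 25.3]
wrist_force: [-0.4, 0.3, -1.0]
opening: 0.0513
grasp_force: 0.0
```

Emit:
apply_moves([
  [[-0.04,0.45,0.15],[0,0,0],0.6],
  [[-0.08,0.91,0.3],[0,0,0],0.6],
  [[-0.08,0.91,0.3],[0,0,0],0.6],
])

```text
time: 8.6
ee_pos: [0.5103, -0.131, 0.2291]
tcp_rot: [-179.8, 0.2, 25.3]
wrist_force: [-1.0, 2.2, -0.6]
opening: 0.0517
grasp_force: 0.0
```

Emit:
apply_moves([
  [[-0.04,0.45,0.15],[0,0,0.28],0.6],
  [[-0.08,0.91,0.3],[0,0,0.57],0.6],
  [[-0.08,0.91,0.3],[0,0,0.57],0.6],
  [[-0.08,0.91,0.3],[0,0,0.57],0.6],
])

```text
time: 9.0
ee_pos: [0.5414, -0.2136, 0.2012]
tcp_rot: [-179.8, 0.1, 8.3]
wrist_force: [-0.2, 1.0, 0.3]
opening: 0.0515
grasp_force: 0.0
```

```bash
python3 - <<'E'
from h import *
o=sensors.get_obs();print(o['time'],o['ee_pos'],o['tcp_rot'],np.abs(o['qd']).max())
p,d,c=shot('wrist','w7')
b,s,m=blob(p,(150,80,400,260),*BL); P=cloud(d,c)[m]; print(b,s,np.median(P,0),plane(c,b,.068))
print(go([.540,-.2148,.119],8))
E
```

```text
9.0 [ 0.54140749 -0.21360278  0.20122967] [-1.79808882e+02  1.35700622e-01  8.32517580e+00] 2.3857280456438286
[256.25635593 199.80932203] [240 181  33  38 944] [ 0.54302232 -0.21461587  0.06960133] [[ 0.54284806 -0.21456408  0.068     ]]
(array([-0.015,  0.016,  0.832]), array([-0.005,  0.002,  0.013]))
```

View pics/w7.png

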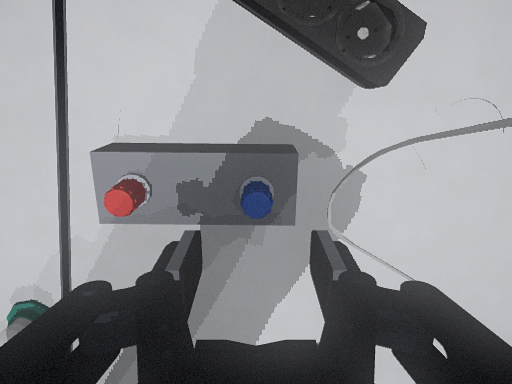

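The wrist view has the blue head at (256,200), centred between the pads, and the red pin at (120,198), well clear. I descend and grip.

Emit:
apply_moves([
  [[-0.01,0.01,0.3],[0,0,0],0.6],
  [[-0.01,0.01,0.6],[0,0,0],0.6],
  [[-0.01,0.01,0.82],[0,0,0],0.6],
  [[-0.01,0.01,0.82],[0,0,0],0.6],
  [[-0.01,0.01,0.82],[0,0,0],0],
  [[-0.01,0.01,0.82],[0,0,0],0],
  [[-0.01,0.01,0.82],[0,0,0],0],
  [[-0.01,0.01,0.82],[0,0,0],0],
  [[-0.01,0.01,0.82],[0,0,0],0],
  [[-0.01,0.01,0.82],[0,0,0],0],
], force=80)

```text
time: 10.05
ee_pos: [0.5412, -0.2156, 0.123]
tcp_rot: [-180.0, -0.2, 8.3]
wrist_force: [-0.2, 2.7, 7.1]
opening: 0.0174
grasp_force: 78.0
```

```bash
python3 - <<'E'
from h import *
o=sensors.get_obs();print(o)
E
```

```text
{'time': 10.05, 'q': array([-2.17665068e+01,  9.63297209e+00, -4.81538886e+00,  7.54182343e+01,
        1.26057440e-01,  1.49950052e+02]), 'qd': array([ 0.01316289,  0.00614653, -0.05139887, -0.05626034, -0.02455586,
       -0.01742466]), 'joint_efforts': array([-1.54923968e+00, -5.30874789e+01,  4.36815619e+01, -7.94693716e-01,
       -7.36155845e-01,  3.74993731e-03]), 'ee_pos': array([ 0.54116819, -0.21558178,  0.12299188]), 'tcp_rot': array([-1.79957689e+02, -1.78597570e-01,  8.28352200e+00]), 'wrist_force': array([-0.2163172 ,  2.70988553,  7.13003899]), 'torque': array([0.59395034, 0.13783363, 0.03898954]), 'grasp_force': 77.9735255241394, 'opening': 0.017439450407221054}
```

Emit:
apply_moves([
  [[0,0,-0.2],[0,0,0],0],
  [[0,0,-0.4],[0,0,0],0],
  [[0,0,-0.6],[0,0,0],0],
  [[0,0,-0.8],[0,0,0],0],
  [[0,0,-0.8],[0,0,0],0],
])

```text
time: 10.55
ee_pos: [0.5414, -0.2163, 0.2047]
tcp_rot: [179.9, -0.3, 8.3]
wrist_force: [1.0, -0.3, -0.3]
opening: 0.017
grasp_force: 78.1
```

```bash
python3 - <<'E'
from h import *
o=sensors.get_obs();print(o['ee_pos'],o['tcp_rot'],o['opening'],o['wrist_force'])
p,d,c=shot('wrist','w8'); shot('scene','s8'); shot('top','t8')
a=cv2.imread('pics/w8.png')[150:384,150:370]; b=cv2.imread('pics/s8.png')[90:210,200:310]
a=cv2.resize(a,None,fx=2,fy=2); b=cv2.resize(b,(330,360),interpolation=cv2.INTER_CUBIC)
z=np.zeros((468,770,3),np.uint8); z[:468,:440]=a; z[:360,440:]=b; cv2.imwrite('pics/m8.png',z)
print(go([.462,.1665,.22],25))
E
```

```text
[ 0.54141882 -0.21627093  0.20466191] [179.91476105  -0.28818159   8.25918958] 0.017028336694430563 [ 0.97341602 -0.25124783 -0.34281636]
(array([-0.225, -3.896, -0.192]), array([-0.003,  0.   , -0.558]))
```

View pics/m8.png

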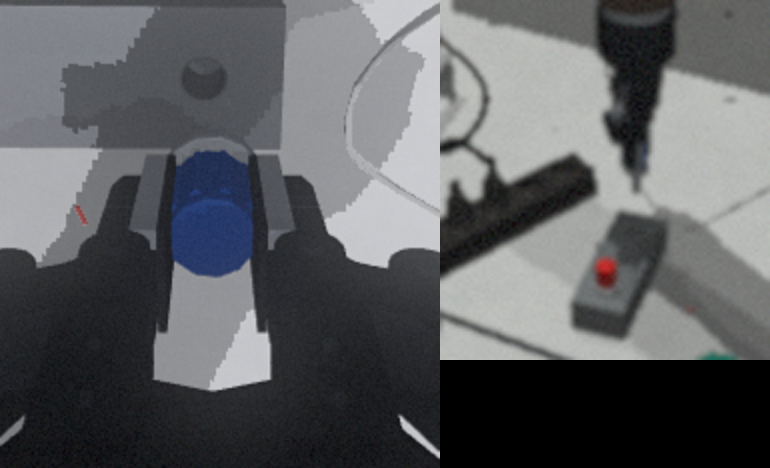

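The left part shows the blue head held square between the pads, with its top face at about (211,237) in the crop and the empty holder hole behind it. The right part shows the pin hanging straight from the gripper and the red pin left in the holder. Next I measure the held pin's axis in the tool frame.

```bash
cat >> h.py <<'E'
def pinoff(n,o):
    p,d,c=load(n); b,s,m=blob(p,(225,215,285,300),*BL); P=cloud(d,c); R=Ro.from_euler('xyz',o['tcp_rot'],degrees=True)
    q=R.inv().apply(P[m]-o['ee_pos']); zt=np.percentile(q[:,2],10); t=q[abs(q[:,2]-zt)<.0015]
    (cx,cy),r=cv2.minEnclosingCircle(t[:,:2].astype(np.float32))
    return len(t),zt,t.mean(0),(cx,cy,r)
E
python3 - <<'E'
from h import *
o=sensors.get_obs(); print(pinoff('w8',o))
p,d,c=load('w8'); print(blob(p,(225,215,285,300),*BL)[:2])
P=cloud(d,c);R=Ro.from_euler('xyz',o['tcp_rot'],degrees=True)
for v in range(222,292,5): print(v,p[v,255],R.inv().apply(P[v,255]-o['ee_pos']).round(4))
E
```

```text
(1273, np.float64(0.04802619466062455), array([0.00086323, 0.00195793, 0.04851985]), (0.0011518588289618492, 0.0024200635962188244, 0.010532165877521038))
(array([255.52731377, 256.71693002]), array([ 235,  225,   42,   63, 2215], dtype=int32))
222 [107 112 118] [0.0106 0.0017 0.0747]
227 [28 44 82] [0.0099 0.0017 0.0703]
232 [34 49 84] [0.0096 0.0017 0.0653]
237 [34 49 84] [0.0097 0.0017 0.0597]
242 [36 51 87] [0.0098 0.0017 0.0545]
247 [32 49 86] [0.0098 0.0017 0.05  ]
252 [ 42  66 120] [0.0081 0.0017 0.0488]
257 [ 32  57 104] [0.0054 0.0017 0.0495]
262 [ 32  55 103] [0.0037 0.0017 0.0484]
267 [ 34  57 106] [0.0014 0.0017 0.0482]
272 [ 41  60 107] [-0.001   0.0017  0.0483]
277 [ 39  58 105] [-0.0039  0.0017  0.049 ]
282 [ 46  64 107] [-0.0053  0.0017  0.0474]
287 [ 50  62 105] [-0.0083  0.0017  0.0482]
```

Emit:
apply_moves([
  [[-0.03,-0.45,-0.1],[0,0,0],0],
  [[-0.06,-0.96,-0.2],[0,0,0],0],
  [[-0.06,-0.96,-0.2],[0,0,0],0],
])

```text
time: 11.0
ee_pos: [0.5197, -0.1181, 0.2211]
tcp_rot: [-179.8, 0.0, 8.4]
wrist_force: [0.7, -0.8, -0.0]
opening: 0.0175
grasp_force: 78.3
```

Emit:
apply_moves([
  [[-0.03,-0.45,-0.1],[0,0,-0.28],0],
  [[-0.06,-0.96,-0.2],[0,0,-0.56],0],
  [[-0.06,-0.96,-0.2],[0,0,-0.56],0],
  [[-0.06,-0.96,-0.2],[0,0,-0.56],0],
])

```text
time: 11.4
ee_pos: [0.5008, -0.027, 0.2403]
tcp_rot: [-179.9, 0.0, 25.1]
wrist_force: [0.5, -0.5, -1.1]
opening: 0.0175
grasp_force: 78.5
```

```bash
python3 - <<'E'
from h import *
o=sensors.get_obs();print(o['time'],o['ee_pos'],o['tcp_rot'])
print(go([.462,.1665,.23],25))
E
```

```text
11.4 [ 0.50079976 -0.02697938  0.24029393] [-1.79918194e+02  6.53372506e-03  2.51252635e+01]
(array([ 0.47 , -1.916,  0.106]), array([-0.003,  0.   ,  0.004]))
```

Emit:
apply_moves([
  [[0.12,-0.35,0.1],[0,0,0],0],
  [[0.23,-0.71,0.25],[0,0,0],0],
  [[0.23,-0.71,0.25],[0,0,0],0],
])

```text
time: 11.7
ee_pos: [0.4908, 0.0478, 0.2129]
tcp_rot: [-179.8, 0.2, 25.1]
wrist_force: [-0.4, 0.3, -0.4]
opening: 0.0172
grasp_force: 78.5
```

Emit:
apply_moves([
  [[0.12,-0.35,0.1],[0,0,0],0],
  [[0.23,-0.71,0.25],[0,0,0],0],
  [[0.23,-0.71,0.25],[0,0,0],0],
  [[0.23,-0.71,0.25],[0,0,0],0],
  [[0.23,-0.71,0.25],[0,0,0],0],
])

```text
time: 12.2
ee_pos: [0.4829, 0.1191, 0.1911]
tcp_rot: [-179.9, -0.0, 24.9]
wrist_force: [-0.1, -0.3, -0.5]
opening: 0.017
grasp_force: 78.6
```

```bash
python3 - <<'E'
from h import *
o=sensors.get_obs();print(o['time'],o['ee_pos'],o['tcp_rot'],np.abs(o['qd']).max())
p,d,c=shot('wrist','w9'); print(pinoff('w9',o))
shot('scene','s9')
a=cv2.imread('pics/w9.png')[60:320,80:380]; b=cv2.imread('pics/s9.png')[210:310,160:280]
z=np.zeros((520,800,3),np.uint8); z[:,:400]=cv2.resize(a,(400,520))[:,:400] if 0 else 0
a=cv2.resize(a,(480,416)); b=cv2.resize(b,(320,267),interpolation=cv2.INTER_CUBIC)
z[:416,:480]=a; z[:267,480:]=b; cv2.imwrite('pics/m9.png',z)
E
```

```text
12.2 [0.48294144 0.11914418 0.19106762] [-1.79936589e+02 -3.42437343e-03  2.49429257e+01] 0.4450685857909409
(1271, np.float64(0.05243875178105017), array([-0.00093579,  0.00111299,  0.05296578]), (-0.000975553470198065, 0.0010499156778678298, 0.009921913966536522))
```

View pics/m9.png

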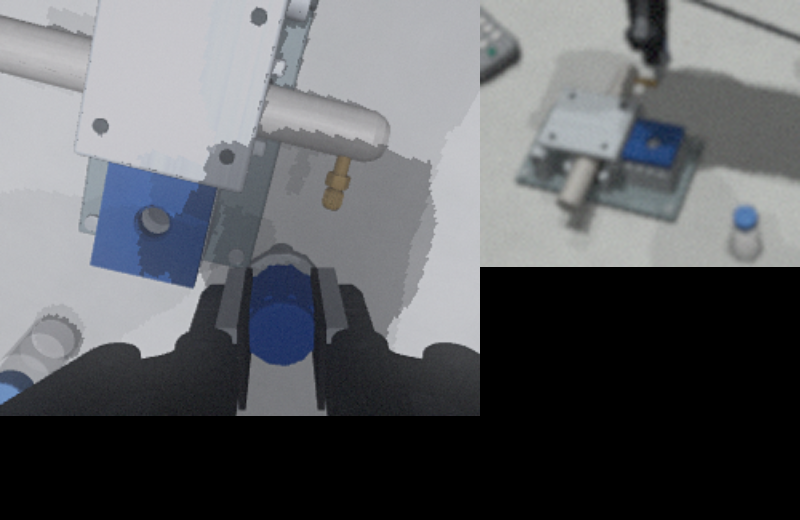

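The left part shows the ear hole at crop (155,221), so about (177,198) in the full view, and the held blue head at (281,333). The right part shows the pin hanging straight beside the clamp. Both being in one view gives the offset directly.

```bash
cat >> h.py <<'E'
def earhole(p,box):
    b,s,m=blob(p,box,(95,90,40),(130,255,255)); m2=m.astype(np.uint8); ys,xs=np.where(m)
    full=cv2.fillConvexPoly(np.zeros_like(m2),cv2.convexHull(np.c_[xs,ys].astype(np.int32)),1)
    k=cv2.morphologyEx(((full==1)&(m2==0)).astype(np.uint8),cv2.MORPH_OPEN,np.ones((5,5)))
    nn,l,st,ct=cv2.connectedComponentsWithStats(k); i=1+np.argmin(np.linalg.norm(ct[1:]-b,axis=1)); return ct[i],st[i]
E
python3 - <<'E'
from h import *
p,d,c=load('w9'); h,s=earhole(p,(130,150,222,245)); print(h,s)
P=cloud(d,c)
e=P[150:245,130:222].reshape(-1,3); b=blob(p,(130,150,222,245),(95,90,40),(130,255,255))[2]; e=P[b]
A=np.c_[e[:,:2],np.ones(len(e))]; f=np.linalg.lstsq(A,e[:,2],rcond=None)[0]
hz=plane(c,h,.057)[0]; z=f@[*hz[:2],1]; hz=plane(c,h,z)[0]; print('hole',hz,'tilt',-f[:2]@X[:2],f[:2])
bb,ss,m=blob(p,(225,215,285,300),*BL); q=P[m]; zt=np.percentile(q[:,2],90); t=q[abs(q[:,2]-zt)<.0015]; print('head top',zt,t.mean(0),cv2.minEnclosingCircle(t[:,:2].astype(np.float32)))
# side: collar & head front
for v in range(210,262,4): print(v,p[v,255],P[v,255].round(4))
pc=t.mean(0); o=sensors.get_obs(); R=Ro.from_euler('xyz',o['tcp_rot'],degrees=True); dd=hz-pc; print(dd,R.inv().apply([dd[0],dd[1],0])/.1)
E
```

```text
[176.02390438 197.56175299] [167 190  19  16 251]
hole [0.46405834 0.1666494  0.05829156] tilt -0.2575714921273056 [ 0.27536455 -0.08719829]
head top 0.1386240149389287 [0.48254045 0.11779485 0.13810059] ((0.4824772775173187, 0.11783593893051147), 0.009921844117343426)
210 [125 127 130] [ 0.4573  0.1069 -0.0006]
214 [74 78 83] [0.4861 0.12   0.0876]
218 [81 81 88] [0.4932 0.1232 0.1121]
222 [103 108 114] [0.4909 0.1221 0.1112]
226 [35 41 79] [0.4905 0.1219 0.1149]
230 [36 49 81] [0.4907 0.122  0.1201]
234 [29 43 78] [0.4904 0.1219 0.1237]
238 [31 42 78] [0.49   0.1217 0.1269]
242 [32 45 79] [0.4904 0.1218 0.1317]
246 [31 47 77] [0.4904 0.1218 0.1354]
250 [ 46  63 108] [0.4897 0.1215 0.1374]
254 [27 50 97] [0.488  0.1207 0.1374]
258 [ 36  55 101] [0.4871 0.1202 0.1389]
[-0.01848211  0.04885455 -0.07980904] [ 0.03832584 -0.52092819  0.00067276]
```

```bash
python3 - <<'E'
from h import *
o=sensors.get_obs(); R=Ro.from_euler('xyz',o['tcp_rot'],degrees=True)
Y=np.array([-.163,.987])
for k in range(4):
    p,d,c=shot('wrist'); P=cloud(d,c)
    g=cv2.cvtColor(p,cv2.COLOR_RGB2HSV)
    h,s=earhole(p,(130,150,222,245))
    b=blob(p,(120,140,222,245),(95,90,40),(130,255,255))[2]; ys,xs=np.where(b)
    q=plane(c,np.c_[xs,ys],.0575)[:,:2]; f=cv2.minAreaRect(q.astype(np.float32))
    a=q@X[:2]; y=q@Y; mid=abs(y-np.median(y))<.012
    fr=np.percentile(a[mid],0.5); lo,hi=np.percentile(y,[.7,99.3]); cen=(fr+.024)*X[:2]+(lo+hi)/2*Y
    m=blob(p,(225,215,285,300),*BL)[2]; Q=P[m]; zt=np.percentile(Q[:,2],90); t=Q[abs(Q[:,2]-zt)<.0015].mean(0)
    hz=plane(c,h,.0575)[0]
    print('T',np.array(c['world_from_camera'])[:3,3].round(4),'hole',hz[:2].round(4),'edge-centre',cen.round(4),'w',round(hi-lo,4),f[2],'pin',t.round(4),'rel',(hz-t)[:2].round(4),(cen-t[:2]).round(4))
r=np.c_[cen-t[:2]].ravel(); print(R.inv().apply([*r,0])/.1, h)
y0,x0=int(h[1])-14,int(h[0])-14; print(cv2.cvtColor(p,cv2.COLOR_RGB2HSV)[y0:y0+30,int(h[0])].tolist())
E
```

```text
T [0.549  0.1487 0.2604] hole [0.4637 0.1668] edge-centre [0.4625 0.1668] w 0.0435 10.560856819152832 pin [0.4825 0.118  0.1384] rel [-0.0188  0.0488] [-0.02    0.0488]
T [0.5489 0.1489 0.2605] hole [0.4635 0.1669] edge-centre [0.4625 0.1668] w 0.0435 10.89412784576416 pin [0.4824 0.1181 0.1384] rel [-0.0189  0.0488] [-0.0199  0.0487]
T [0.5488 0.1491 0.2604] hole [0.4638 0.1666] edge-centre [0.4624 0.1668] w 0.0434 10.791775703430176 pin [0.4824 0.1183 0.1384] rel [-0.0185  0.0482] [-0.0199  0.0484]
T [0.5487 0.1493 0.2604] hole [0.464  0.1666] edge-centre [0.4625 0.1668] w 0.0434 10.64401912689209 pin [0.4823 0.1185 0.1383] rel [-0.0184  0.0481] [-0.0198  0.0483]
[ 0.02362773 -0.52145552  0.00066314] [177.54042553 197.35744681]
[[110, 133, 151], [110, 132, 153], [110, 136, 148], [110, 131, 152], [110, 131, 152], [111, 124, 127], [109, 95, 110], [108, 26, 97], [120, 24, 97], [106, 33, 101], [111, 33, 101], [109, 28, 101], [117, 28, 99], [116, 39, 97], [115, 28, 99], [110, 28, 111], [115, 25, 124], [112, 24, 118], [113, 27, 121], [113, 26, 120], [116, 29, 125], [117, 23, 123], [109, 47, 113], [111, 96, 77], [115, 78, 85], [111, 95, 91], [113, 108, 104], [110, 111, 101], [111, 116, 108], [110, 124, 111]]
```

Emit:
apply_moves([
  [[0.01,-0.26,0],[0,0,0],0],
  [[0.02,-0.52,0],[0,0,0],0],
  [[0.02,-0.52,0],[0,0,0],0],
  [[0.02,-0.52,0],[0,0,0],0],
  [[0.02,-0.52,0],[0,0,0],0],
  [[0.02,-0.52,0],[0,0,0],0],
])

```text
time: 13.1
ee_pos: [0.4624, 0.1679, 0.1911]
tcp_rot: [-179.9, -0.0, 25.0]
wrist_force: [-1.2, 0.7, -0.3]
opening: 0.0173
grasp_force: 78.6
```

```bash
cat > chk.py <<'E'
from h import *
o=sensors.get_obs(); R=Ro.from_euler('xyz',o['tcp_rot'],degrees=True)
T=np.array(imaging.get_calibration('wrist')['world_from_camera']); print(o['time'],o['ee_pos'],o['tcp_rot'],o['wrist_force'],'T',T[:3,3].round(4))
e=np.array([.5289,.1976])-T[:2,3]; print('err',e.round(4),'tool',R.inv().apply([*e,0])/.1)
E
python3 chk.py; python3 - <<'E'
from h import *
shot('scene','s10'); shot('wrist','w10')
a=cv2.imread('pics/w10.png')[90:320,140:370]; b=cv2.imread('pics/s10.png')[210:310,160:280]
z=np.zeros((460,800,3),np.uint8); z[:460,:460]=cv2.resize(a,(460,460)); z[:283,460:]=cv2.resize(b,(340,283),interpolation=cv2.INTER_CUBIC); cv2.imwrite('pics/m10.png',z)
E
```

```text
13.1 [0.46242722 0.16791081 0.19109231] [-1.79916325e+02 -1.20936976e-02  2.50026346e+01] [-1.16213097  0.68675162 -0.26147085] T [0.5285 0.1975 0.2602]
err [0.0004 0.0001] tool [4.33161728e-03 4.08425439e-04 3.17833066e-07]
```

View pics/m10.png

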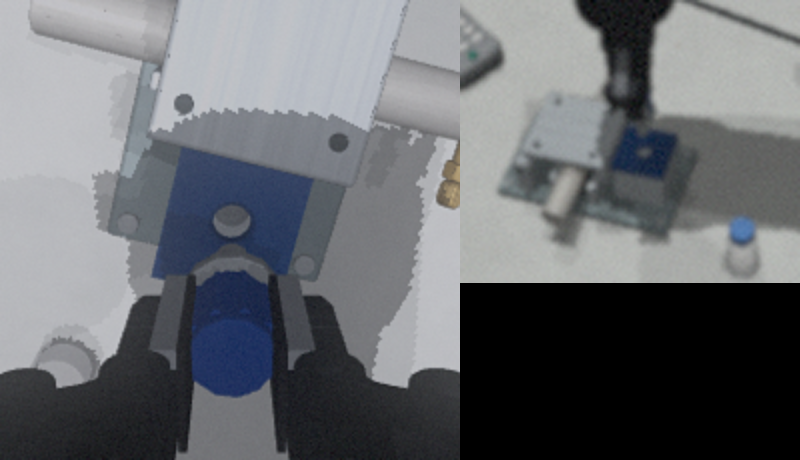

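The wrist part shows the pin head at (232,345) and the ear hole at (232,222) on the same column, so they are aligned sideways. The ear, lid and tube look right. I descend in stages and watch the force.

Emit:
apply_moves([
  [[0,0,0.1],[0,0,0],0],
  [[0,0,0.18],[0,0,0],0],
  [[0,0,0.22],[0,0,0],0],
  [[0,0,0.26],[0,0,0],0],
  [[0,0,0.26],[0,0,0],0],
], force=100)

```text
time: 13.7
ee_pos: [0.4619, 0.1685, 0.1644]
tcp_rot: [-179.9, 0.0, 25.1]
wrist_force: [-0.2, -0.3, -0.1]
opening: 0.0167
grasp_force: 97.8
```

```bash
python3 chk.py
```

```text
13.7 [0.46194765 0.16847301 0.16439587] [-1.79904097e+02  3.86479723e-02  2.50526863e+01] [-0.17463692 -0.31381472 -0.13754092] T [0.528  0.1981 0.2334]
err [ 0.0009 -0.0005] tool [ 5.73851618e-03  7.92143324e-03 -1.71298796e-05]
```

Emit:
apply_moves([
  [[0.005,0.008,0.03],[0,0,0],0],
  [[0.005,0.008,0.07],[0,0,0],0],
  [[0.005,0.008,0.1],[0,0,0],0],
  [[0.005,0.008,0.1],[0,0,0],0],
])

```text
time: 14.1
ee_pos: [0.4628, 0.168, 0.1546]
tcp_rot: [-179.9, 0.0, 25.1]
wrist_force: [0.3, -0.7, -0.8]
opening: 0.0169
grasp_force: 97.8
```

```bash
python3 chk.py
```

```text
14.1 [0.46276307 0.16798891 0.15457808] [-1.79903832e+02  2.69902809e-02  2.50524663e+01] [ 0.33908466 -0.70216234 -0.7766415 ] T [0.5288 0.1976 0.2236]
err [0.0001 0.    ] tool [ 6.75114236e-04  4.95339695e-05 -4.01166689e-07]
```

Emit:
apply_moves([
  [[0,0,0.04],[0,0,0],0],
  [[0,0,0.08],[0,0,0],0],
  [[0,0,0.12],[0,0,0],0],
  [[0,0,0.12],[0,0,0],0],
])

```text
time: 14.5
ee_pos: [0.4627, 0.168, 0.1423]
tcp_rot: [-179.9, 0.0, 25.1]
wrist_force: [-0.0, 0.1, -0.2]
opening: 0.0164
grasp_force: 97.8
```

Emit:
apply_moves([
  [[0,0,0.02],[0,0,0],0],
  [[0,0,0.04],[0,0,0],0],
  [[0,0,0.05],[0,0,0],0],
  [[0,0,0.05],[0,0,0],0],
])

```text
time: 14.9
ee_pos: [0.4629, 0.1681, 0.1381]
tcp_rot: [-179.9, -0.0, 25.1]
wrist_force: [-0.1, -0.9, 1.7]
opening: 0.0167
grasp_force: 98.1
```

```bash
python3 chk.py
```

```text
14.9 [0.46288313 0.16806583 0.13811149] [-1.79907752e+02 -1.04902079e-02  2.50515449e+01] [-0.10003159 -0.89442734  1.70808509] T [0.5289 0.1977 0.2072]
err [-0.     -0.0001] tool [-4.82444403e-04  3.39118882e-04 -6.34323703e-07]
```

Emit:
apply_moves([
  [[0,0,0.02],[0,0,0],0],
  [[0,0,0.03],[0,0,0],0],
  [[0,0,0.04],[0,0,0],0],
  [[0,0,0.04],[0,0,0],0],
])

```text
time: 15.3
ee_pos: [0.4628, 0.1681, 0.1341]
tcp_rot: [-179.9, -0.0, 25.1]
wrist_force: [-1.8, -0.7, 3.2]
opening: 0.0166
grasp_force: 98.5
```

Emit:
apply_moves([
  [[0,0,0.01],[0,0,0],0],
  [[0,0,0.015],[0,0,0],0],
  [[0,0,0.015],[0,0,0],0],
])

```text
time: 15.6
ee_pos: [0.4628, 0.168, 0.133]
tcp_rot: [-179.9, -0.0, 25.1]
wrist_force: [-4.9, -2.4, 8.8]
opening: 0.0167
grasp_force: 99.1
```

```bash
python3 chk.py
```

```text
15.6 [0.46276798 0.16804645 0.13303987] [-1.79904871e+02 -7.40683702e-03  2.50511185e+01] [-4.94132931 -2.39365145  8.80238486] T [0.5288 0.1976 0.2021]
err [ 0.0001 -0.    ] tool [ 7.16264941e-04  6.64195376e-04 -1.01018140e-06]
```

Emit:
apply_moves([
  [[-0.008,0,0.005],[0,0,0],0],
  [[-0.008,0,0.01],[0,0,0],0],
  [[-0.008,0,0.01],[0,0,0],0],
])

```text
time: 15.9
ee_pos: [0.4626, 0.168, 0.1329]
tcp_rot: [-179.9, -0.1, 25.1]
wrist_force: [-4.8, -0.8, 13.7]
opening: 0.0165
grasp_force: 99.7
```

Emit:
apply_moves([
  [[0,0,0.005],[0,0,0],0],
  [[0,0,0.01],[0,0,0],0],
  [[0,0,0.01],[0,0,0],0],
])

```text
time: 16.2
ee_pos: [0.4626, 0.168, 0.1328]
tcp_rot: [-179.9, -0.2, 25.1]
wrist_force: [-8.1, -1.4, 20.5]
opening: 0.0163
grasp_force: 100.5
```

```bash
python3 chk.py
```

```text
16.2 [0.46260473 0.16796914 0.13281407] [-1.79910922e+02 -1.57993030e-01  2.50572637e+01] [-8.13101496 -1.4366621  20.47014668] T [0.5285 0.1975 0.202 ]
err [0.0004 0.0001] tool [4.39462110e-03 8.17795215e-04 1.08467816e-05]
```

```bash
python3 - <<'E'
from h import *
def tilt(n):
    p,d,c=load(n); P=cloud(d,c).reshape(-1,3); r=P-H; u=r@X; y=r[:,:2]@[-.163,.987]
    k=(u>-.068)&(u<-.015)&(abs(y)<.027)&(P[:,2]>.054)&(P[:,2]<.08); q=P[k]; A=np.c_[u[k],y[k],np.ones(k.sum())]
    f=np.linalg.lstsq(A,q[:,2],rcond=None)[0]; res=q[:,2]-A@f; g=abs(res)<.002; f=np.linalg.lstsq(A[g],q[g,2],rcond=None)[0]
    e=(u<-.082)&(u>-.122)&(abs(y)<.02)&(P[:,2]>.042)&(P[:,2]<.07)
    return n,k.sum(),'tilt',-f[0].round(4),'z at -70',(f@[-.07,0,1]).round(4),'ear z',np.median(P[e,2]).round(4),e.sum()
shot('wrist','w11'); shot('top','t11'); shot('scene','s11')
shot('wrist','w11')
for n in('w5','w6','w10','w11','t8','t11'):
    try: print(tilt(n))
    except Exception as ex: print(n,ex)
a=cv2.imread('pics/w11.png')[60:320,130:390]; b=cv2.imread('pics/s11.png')[210:310,160:280]
z=np.zeros((460,800,3),np.uint8); z[:460,:460]=cv2.resize(a,(460,460)); z[:283,460:]=cv2.resize(b,(340,283),interpolation=cv2.INTER_CUBIC); cv2.imwrite('pics/m11.png',z)
E
```

```text
('w5', np.int64(4080), 'tilt', np.float64(0.0797), 'z at -70', np.float64(0.0666), 'ear z', np.float64(0.057), np.int64(1722))
('w6', np.int64(3672), 'tilt', np.float64(0.0795), 'z at -70', np.float64(0.0666), 'ear z', np.float64(0.057), np.int64(1950))
('w10', np.int64(8433), 'tilt', np.float64(0.081), 'z at -70', np.float64(0.0667), 'ear z', np.float64(0.0565), np.int64(2501))
('w11', np.int64(15761), 'tilt', np.float64(-0.0005), 'z at -70', np.float64(0.061), 'ear z', np.float64(0.0495), np.int64(2743))
('t8', np.int64(418), 'tilt', np.float64(0.0835), 'z at -70', np.float64(0.067), 'ear z', np.float64(0.057), np.int64(216))
('t11', np.int64(310), 'tilt', np.float64(-0.0074), 'z at -70', np.float64(0.0607), 'ear z', np.float64(0.0496), np.int64(49))
```

View pics/m11.png

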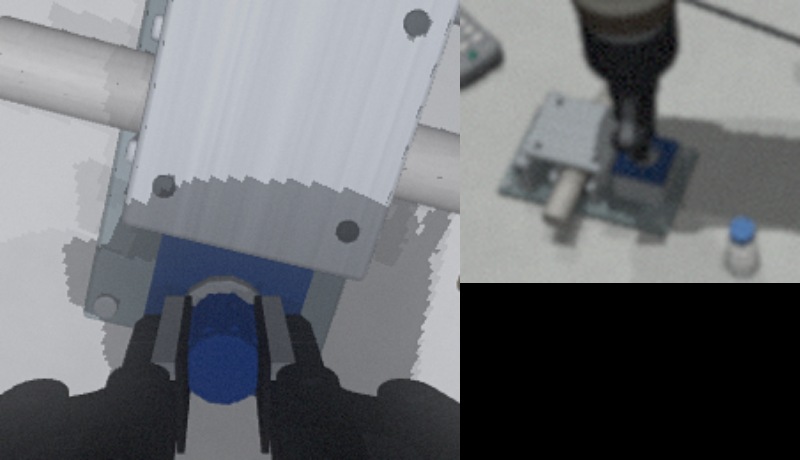

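The last view shows the collar on the ear at (222,288), with the lid flat (tilt -0.0005, was 0.08) and the tube in place. The press is 20 N and the pin is still gripped. Handing in now.

```bash
python3 -c "
from workcell import bot; print(bot.job_done())"
```

```text
the job is handed in; nothing more can be done
None
```

I closed the clamp over the tube and pushed the blue pin through the ear into the lower hole. Its collar holds the lid fully shut (measured tilt about 0), and I handed the job in at about 16 s with the arm still gripping the head and pressing with about 20 N.

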